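Wax tin through the returns box flap

TASK

Put the small square empty wax tin into the returns box without picking it up: push the spring flap open with one finger and, while that finger keeps it open, push the tin along the ledge and through with the other finger so that it drops into the bin. Do not lift the tin or shove the flap open with it, then take the hand away so that the flap swings shut, and leave everything else on the worktop where it stands.

Things in the scene. Friction and masses are not known exactly. Their poses are not given: they have to be found in the camera images.
- returns_box: White returns box fixed to the worktop. Origin on the worktop under the middle of the doorway; x points through the doorway into the box, y to its left, z up. In this frame, mm: side walls with inner faces at y +52 and -60, 8 thick, 118 high for x 0 to 176; open on top except for a clear hood over x 106 to 176, top at z 122: fingers pointing down can pass through from above.
- flap (a joint): Self-closing black flap with a metal top edge across the doorway. Angle in rad: 0 shut, grows as it swings away from the ledge into the box, stop at 1.5. A spring shuts it, 0.07 N m when shut to 0.17 N m at the stop, within 1 s. Upright hinge at its left end. Shut, it lies along box x 0 from y +50 to -58 mm, 5 mm thick, z 68 to 110. Pushed near the hinge it opens wide in little travel.
- ledge_edge (a point): Middle of the inner edge of the dark rubber ledge on which the tin stands, at box (6, -4, 65) mm. The solid ledge, top 65 mm above the worktop, runs from box x -130 to this edge, between low guides (same lines as the side walls) that rise 12 mm above it. Beyond the edge is a sheer drop into the bin: a tin pushed half over it tips in.
- bin_floor (a point): Middle of the bin's floor, at box (88, -4, 5) mm, 60 mm below the ledge; the bin is 164 mm long in x (up to the back wall at box x 170) and 112 wide.
- flap_hinge (a point): Point on the flap's upright hinge line, at half the flap's height, at box (0, 50, 89) mm.
- flap_edge (a point): Middle of the flap's free upright edge, 108 mm from the hinge; it moves with the flap.
- square_tin: Small empty square wax tin with bare metal sides, 40 x 40 mm and 28 mm high, 55 to 115 g, standing on the ledge in front of the flap, on the side away from the hinge (centre 40 to 75 mm in front of the flap, near box y -28 mm), roughly square to the box (within 0.15 rad). Origin at the centre of its underside, z up, x and y square to its sides.
- round_tin: Bystander: round aluminium tin with lid, 68 mm across, 45 high, on the worktop left of the ledge. Origin at the centre of its underside.
- cream_jar: Bystander: white cream jar, 60 mm across, 55 high, on the worktop right of the ledge. Origin at the centre of its underside.
- pump_bottle: Bystander: white pump bottle, 48 mm across, 143 high. Origin at the centre of its underside.
- powder_bottle: Bystander: white bottle, 52 mm across, 150 high. Origin at the centre of its underside.
- amber_bottle: Bystander: amber glass bottle, 44 mm across, 110 high. Origin at the centre of its underside.
- phone: Bystander: black phone lying flat, 145 x 72 x 9 mm. Origin at the centre of its underside.
- spatula_cup: Bystander: white ceramic cup, 68 mm across, 85 high. Origin at the centre of its underside.
There are look-alikes about, which are no part of the job. What is shaped like the square_tin but brown is not meant.

How it is judged (in metres and radians):
On the way, in this order (a step that is already met when the one before it is completed fails the run):
1. a finger holds the flap open while the tin is still on the ledge (value of joint flap above 0.5 rad and contact force between the fingers and flap above 0.2 N and x of square_tin in the frame of returns_box below 0 m and z of square_tin in the frame of returns_box above 0.055 m), for 0.1 s.
2. the tin has dropped into the bin while a finger holds the flap open (z of square_tin in the frame of returns_box below 0.052 m and x of square_tin in the frame of returns_box above 0 m and value of joint flap above 0.5 rad and contact force between the fingers and flap above 0.1 N), for 0.1 s.
At the end, for the whole second after the job is handed in: The square tin lies still in the bin of the returns box (its underside's centre less than 52 mm above the worktop, between the box's walls), and the flap has swung shut (under 0.06 rad) (z of square_tin in the frame of returns_box between 0 and 0.052 m and x of square_tin in the frame of returns_box between 0.005 and 0.172 m and y of square_tin in the frame of returns_box between -0.062 and 0.054 m and linear speed of square_tin below 0.02 m/s and value of joint flap below 0.06 rad); the robot touches nothing.
It fails at once if the tin is lifted off the ledge (underside's centre 18 mm above it) (z of square_tin in the frame of returns_box above 0.083 m).
It fails at once if the flap is pushed with the tin (over 0.6 N between them) (contact force between square_tin and flap above 0.6 N).
It fails at once if a bystander is moved more than 20 mm or knocked over (distance of any of round_tin, cream_jar, pump_bottle, powder_bottle, amber_bottle, phone, spatula_cup from where it was at the start of the episode above 0.02 m or angle between any of round_tin, cream_jar, pump_bottle, powder_bottle, amber_bottle, phone, spatula_cup's own z axis and vertical above 0.4 rad).
It also fails if it takes over 40 s, if anything falls off the work surface, if the arm or the gripper's body presses on something with over 40 N, if the wrist force passes 120 N, or if a joint passes its speed limit or range.

ROBOT

A 6-joint arm with a two-finger parallel gripper is mounted at the origin on the work surface. World frame = base frame: x ahead of the robot, y to its left, z up, the work surface at z = 0. Lengths are in mm, angles in rad, forces in N, time in s.
With the tool pointing down it reaches from about 275 to 750 mm from the base axis. Payload 10.2 kg.
Tool frame: the origin (TCP) lies between the finger pads; the fingertips stand 11 mm ahead of it and the grasp point (between the pads) lies 8 mm behind it; z points along the fingers, y is the line along which they close (so a half turn about z gives the same grasp; the last joint's range is limited). The gripper opens to 85 mm and grips with 20 to 120 N. Pads are 22 mm wide; open, the fingers measure 114 mm over their backs; the gripper's body (76 mm by 85 mm) begins 54 mm behind the grasp point. The pads swing forward as they close: fully open they stand 13 mm farther back than shut.
Start: joints at [1.01, 0.313, 1.498, -0, 1.331, -0.223], TCP at [174.004, 495.332, 242.294] pointing down, gripper open.
Joint ranges: [-2.94, 2.94], [-0.97, 2.17], [0.19, 2.56], [-1.23, 4.37], [0.02, 3.11], [-2.88, 2.88]. Speed limits (rad/s): [2.39, 2.39, 3.01, 3.14, 3.14, 3.14].

INTERFACE

Orientations are given as a unit quaternion [w, x, y, z].
In Python, from rig import sense, eyes, finish_job gives the robot as it stands.
- The arm moves only by the shell command python3 -m jog 'ROWS' [FORCE]. ROWS is JSON, a list of rows, each a list of 7 numbers: the shift along the tool's x, y, z in m, then the turn, a rotation vector about the tool's x, y, z in rad, then the finger opening in m, from 0 to 0.0854. In form: [[dx, dy, dz, rx, ry, rz, gripper], ...]. A call has 1 to 5 rows; each row shifts and turns the commanded pose from where the row before left it, along the tool's axes as they then stand; what a row does not reach is not made up. A row lasts 1/10 s, in which the tool goes at most 50 mm and 8.59 degrees, less where a joint would pass 70% of its speed; a pose out of reach is approached as far as the arm can. A call is refused whole if a number of a shift passes 0.05 or a number of a turn 0.15, either way. A call with a gripper value outside its range is refused whole. The fingers move at their own pace and stop on an object; FORCE is the grip in N (left out, the last holds). Time passes only in rows, so rows that do not move let the fingers close. It gives the time, the measured TCP pose, the force, the opening and the grip force at its end, in the units of the state.
- sense(): the state, without advancing time (a new reading comes with each control period).
- eyes.capture(name): name is "scene" or "top" or "wrist"; returns the picture (480x640x3 uint8, red, green, blue); there is no depth.
- eyes.calibration(name): a dict with "fx", "fy", "cx", "cy" (pixels), "cam_to_world" (4x4, takes a point from camera to world coordinates); the wrist camera has in their place "mount" (4x4, takes a point from camera to tool coordinates, whose origin is the TCP and whose axes are the flange's). Camera axes: x right, y down, z forward; pixel columns grow to the right and rows downward; lengths in mm; the calibration is good to about 2 mm. A picture is of the moment at which its call begins: read the wrist's pose just before it. calibration takes no time and is no camera call.
- finish_job(): hands the job in; it is judged then, once.
The state is a dict: "time_s": time; "joints": joint angles; "dq": joint speeds; "tau": joint torques, N m; "eef_pos": TCP position; "ee_rot": TCP orientation; "force": force on the tool from outside, world axes, zero at the start; "wrist_torque": the same for the moment, N m; "grip_width": opening from 0.0 (shut) to 1.0 (fully open); "grip_force": force on a finger pad.
Only numpy, scipy, OpenCV 4.12 (cv2) and the standard library are available. Lean on these libraries where they do the work, as an engineer would, in place of code of your own. Each camera call takes 0.05 s, during which the arm holds its last target. There are 200 camera calls.

## Working session

There is one attempt and no reset: what is moved stays moved. The work goes in short steps, Python scripts to look and compute and a shell command to move; the robot and the scene stay as the last step left them, time stands still between calls to the robot, and variables do not carry over. Pictures are saved under pics/ and viewed, at most 10 in all, crops included, and the job is handed in when it is done.

```bash
mkdir -p pics; ls; python3 - <<'E'
from rig import sense, eyes
import cv2, numpy as np
s=sense(); print(s)
for n in ("scene","top"):
    im=eyes.capture(n); cv2.imwrite(f"pics/{n}0.png",im[:,:,::-1])
    c=eyes.calibration(n); print(n,{k:np.round(v,3).tolist() for k,v in c.items()})
print(eyes.calibration("wrist"))
E
```

```text
pics
{'time_s': 0.0, 'joints': array([ 1.00958914e+00,  3.13480067e-01,  1.49849196e+00, -5.12672172e-05,
        1.33098630e+00, -2.23414350e-01]), 'dq': array([-7.57726690e-04, -4.98506953e-04, -1.01375523e-03, -1.52305505e-03,
       -5.96116594e-04, -1.44569942e-05]), 'tau': array([-1.17176191e-03, -4.12258458e+01, -2.59744585e+01, -2.35593934e-04,
        4.11848261e-03,  9.16201174e-06]), 'eef_pos': array([173.87549923, 495.09371435, 241.69902306]), 'ee_rot': array([-2.38062554e-04,  1.68088516e-01,  9.85771669e-01, -6.40482829e-04]), 'force': array([-0.00303551, -0.07334369, -0.56194242]), 'wrist_torque': array([ 0.02816579,  0.02322118, -0.05758847]), 'grip_force': 0.0, 'grip_width': 1.0000401158989558}
scene {'fx': 537.836, 'fy': 537.836, 'cx': 318.803, 'cy': 239.239, 'cam_to_world': [[0.503, 0.73, -0.462, 1060.031], [0.864, -0.422, 0.275, -344.471], [0.006, -0.537, -0.843, 1159.257], [0.0, 0.0, 0.0, 1.0]]}
top {'fx': 596.446, 'fy': 596.446, 'cx': 326.779, 'cy': 239.433, 'cam_to_world': [[0.018, -0.991, 0.133, 302.312], [-1.0, -0.016, 0.016, -16.778], [-0.014, -0.133, -0.991, 1372.815], [0.0, 0.0, 0.0, 1.0]]}
{'fx': 420.81217783627284, 'fy': 420.81217783627284, 'cx': 319.91892968071033, 'cy': 232.5892109712125, 'mount': array([[ 3.09010861e-05, -9.46661578e-01, -3.22229507e-01,
         8.28426338e+01],
       [ 9.99999723e-01,  2.68887117e-04, -6.94051971e-04,
         5.91526250e-01],
       [ 7.43675697e-04, -3.22229396e-01,  9.46661324e-01,
        -1.31533028e+02],
       [ 0.00000000e+00,  0.00000000e+00,  0.00000000e+00,
         1.00000000e+00]])}
```

View pics/scene0.png

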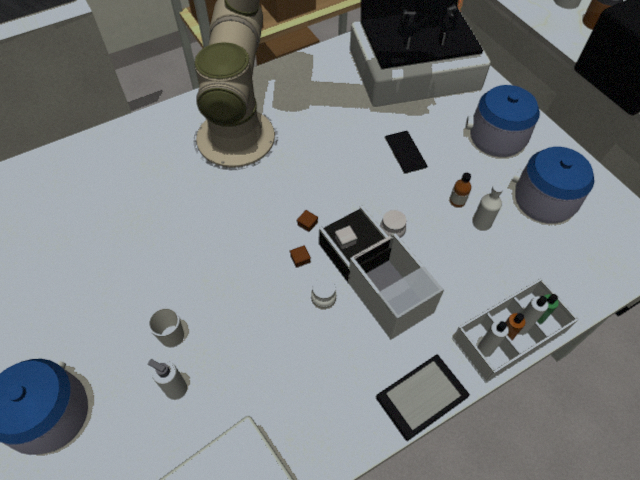

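View pics/top0.png

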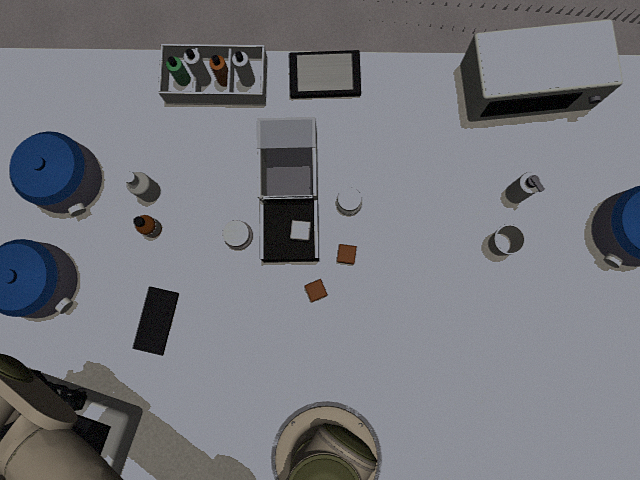

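The tin candidates in the top picture are the bright one at (300,230) on the dark ledge, and two brown ones at (346,253) and (316,290). The bright one matches the description. I'll check it in a close crop.

```bash
python3 - <<'E'
import cv2
im=cv2.imread("pics/top0.png")[110:270,230:370]
cv2.imwrite("pics/crop0.png",cv2.resize(im,None,fx=3.75,fy=3.75,interpolation=cv2.INTER_CUBIC))
E
```

```text
(no output)
```

View pics/crop0.png

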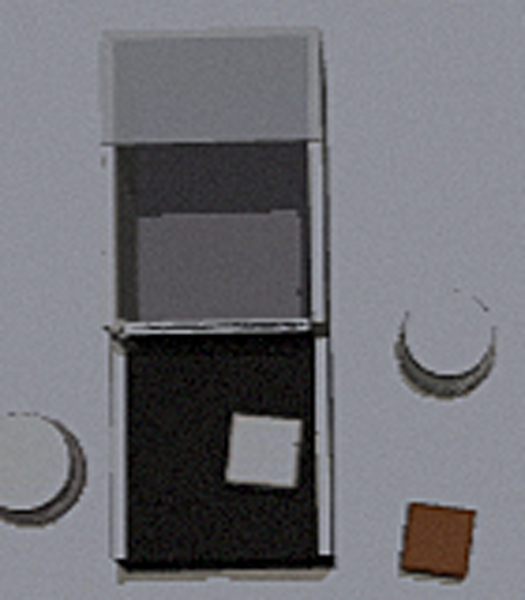

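The bright square tin is at crop (265,449), with its corners at (232,412), (303,419), (298,487) and (226,482). The flap's metal edge runs from (120,330) to (310,325). The cream jar and the round tin stand clear of the ledge. Next I'll fit the box pose.

```bash
cat > h.py <<'E'
import numpy as np
from scipy.optimize import least_squares
from scipy.spatial.transform import Rotation as R
from rig import sense, eyes
def ray(c,uv,z,T=None):
    T=c["cam_to_world"] if T is None else T
    T=np.array(T); d=T[:3,:3]@[(uv[0]-c["cx"])/c["fx"],(uv[1]-c["cy"])/c["fy"],1]
    return T[:3,3]+d*(z-T[2,3])/d[2]
def fit(P,W):
    f=lambda p:(np.c_[np.cos(p[2])*P[:,0]-np.sin(p[2])*P[:,1]+p[0],np.sin(p[2])*P[:,0]+np.cos(p[2])*P[:,1]+p[1]]-W).ravel()
    r=least_squares(f,[*W.mean(0),0],loss='soft_l1',f_scale=2); return r.x,r.fun.reshape(-1,2)
def tobox(p,w):
    c,s=np.cos(p[2]),np.sin(p[2]); d=np.array(w)[...,:2]-p[:2]
    return d@np.array([[c,-s],[s,c]])
def toworld(p,b):
    c,s=np.cos(p[2]),np.sin(p[2]); return np.array(b)@np.array([[c,s],[-s,c]])+p[:2]
E
python3 - <<'E'
from h import *
np.set_printoptions(precision=3,suppress=True)
c=eyes.calibration("top")
u=lambda q:(q[0]/3.75+230,q[1]/3.75+110)
L=[((120,329),(0,50,110)),((310,325),(0,-58,110)),((112,560),(-130,60,77)),((126,558),(-130,52,77)),((317,557),(-130,-60,77)),((332,557),(-130,-68,77)),
((103,143),(106,60,122)),((323,143),(106,-68,122)),((103,33),(176,60,122)),((320,28),(176,-68,122))]
W=np.array([ray(c,u(q),b[2])[:2] for q,b in L]);P=np.array([b[:2] for _,b in L],float)
p,e=fit(P,W);print(p);print(e)
t=np.array([ray(c,u(q),93) for q in [(232,412),(303,419),(298,487),(226,482)]])
b=tobox(p,t);print("tin",b,b.mean(0),t.mean(0))
for n,q,z in [("jar",(449,325),55),("round",(25,467),45)]:
    w=ray(c,u(q),z);print(n,w,tobox(p,w))
E
```

```text
[561.871  94.506   0.033]
[[-0.445 -1.077]
 [-0.898  0.417]
 [-0.271  0.197]
 [-1.314  0.337]
 [-0.067 -0.242]
 [ 0.051  0.499]
 [-1.541  0.557]
 [ 0.898 -0.36 ]
 [ 2.588  0.648]
 [ 2.122 -1.204]]
tin [[-46.209 -11.962]
 [-51.032 -53.142]
 [-90.771 -49.805]
 [-87.159  -8.203]] [-68.793 -30.778] [494.136  61.465  93.   ]
jar [577.403 -45.007  55.   ] [  10.899 -139.951]
round [488.622 208.323  45.   ] [-69.436 116.182]
```

```bash
cat >> h.py <<'E'
BOX=[561.9,94.5,0.033]
def go(bx,by,z,phi=0.43):
    s=sense(); r=R.from_quat(np.roll(s["ee_rot"],-1)).as_matrix()
    d=np.r_[toworld(BOX,[bx,by]),z]-s["eef_pos"]
    a=phi+BOX[2]; yt=np.array([np.cos(a),np.sin(a),0]); zt=np.array([0,0,-1.]); T=np.c_[np.cross(yt,zt),yt,zt]
    np.set_printoptions(precision=4,suppress=True)
    print("turn",R.from_matrix(r.T@T).as_rotvec(),"shift m now",r.T@d/1000,"after turn",T.T@d/1000)
    print("box tcp",tobox(BOX,s["eef_pos"]),s["eef_pos"][2],"F",s["force"],"t",s["time_s"],"j",s["joints"])
if __name__=="__main__":
    import sys; go(*map(float,sys.argv[1:]))
E
python3 h.py -67 -8 200
python3 -m jog '[[0,0,0,0,0,0.14,0.085],[0,0,0,0,0,0.14,0.085],[0,0,0,0,0,0.14,0.085],[0,0,0,0,0,0.14,0.085],[0,0,0,0,0,0.14,0.085]]'
python3 h.py -67 -8 200
```

```text
turn [-0.0012  0.0002  0.77  ] shift m now [-0.4393 -0.2811  0.042 ] after turn [-0.5111  0.104   0.0418]
box tcp [-374.5998  413.2262] 241.7910203246706 F [0.3147 0.1075 0.9049] t 0.1 j [ 1.0096  0.3134  1.4984  0.      1.331  -0.2234]
time_s: 0.6
eef_pos: [173.9, 495.2, 242.0]
ee_rot: [0.0, 0.498, 0.867, -0.0]
force: [0.5, -0.7, -0.7]
grip_width: 0.993
grip_force: 0.0
turn [-0.0006  0.0004  0.0642] shift m now [-0.5167  0.0709  0.0421] after turn [-0.5111  0.1039  0.042 ]
box tcp [-374.535   413.2824] 241.96981000782114 F [ 0.5469 -0.7044 -0.6555] t 0.6 j [ 1.0096  0.3132  1.4982 -0.      1.331   0.4824]
```

```bash
python3 -m jog '[[0,0,0,0,0,0.064,0.085],[-0.04,0.008,0,0,0,0,0.085],[-0.04,0.008,0,0,0,0,0.085],[-0.04,0.008,0,0,0,0,0.085],[-0.04,0.008,0,0,0,0,0.085]]' >/dev/null
python3 -m jog '[[-0.04,0.008,0,0,0,0,0.085],[-0.04,0.008,0,0,0,0,0.085],[-0.04,0.008,0,0,0,0,0.085],[-0.04,0.008,0,0,0,0,0.085],[-0.04,0.008,0,0,0,0,0.085]]' >/dev/null
python3 -m jog '[[-0.04,0.008,0,0,0,0,0.085],[-0.04,0.008,0,0,0,0,0.085],[0,0,0,0,0,0,0.085]]'
python3 h.py -67 -8 170
```

```text
time_s: 1.9
eef_pos: [453.3, 139.4, 241.7]
ee_rot: [0.0, 0.525, 0.851, -0.0]
force: [0.2, -0.3, 0.2]
grip_width: 0.999
grip_force: 0.0
turn [-0.0007  0.0005  0.0015] shift m now [-0.068   0.0128  0.0717] after turn [-0.068   0.0128  0.0717]
box tcp [-107.0129   48.507 ] 241.72192124118735 F [ 0.1757 -0.3327  0.2017] t 1.9 j [ 0.0511  0.2017  1.6435 -0.0008  1.2968 -0.4131]
```

```bash
python3 -m jog '[[-0.034,0.0065,0.01,0,0,0,0.085],[-0.034,0.0065,0.01,0,0,0,0.085],[0,0,0.025,0,0,0,0.085],[0,0,0.025,0,0,0,0.085],[0,0,0,0,0,0,0.085]]' >/dev/null
python3 h.py -67 -8 170
python3 - <<'E'
from h import *
import cv2
s=sense(); np.save("pose.npy",np.r_[s["eef_pos"],s["ee_rot"]])
cv2.imwrite("pics/w1.png",eyes.capture("wrist")[:,:,::-1])
im=eyes.capture("scene")[150:350,250:470,::-1]
cv2.imwrite("pics/s1.png",cv2.resize(im,None,fx=3,fy=3,interpolation=cv2.INTER_CUBIC))
E
```

```text
turn [-0.0055 -0.0033  0.0061] shift m now [-0.0051  0.0011 -0.0005] after turn [-0.0051  0.0012 -0.0005]
box tcp [-70.1703  -3.897 ] 169.52673324929918 F [ 0.1163 -0.423   0.8258] t 2.4 j [-0.0573  0.3324  1.6718  0.0001  1.1437 -0.5265]
```

View pics/w1.png

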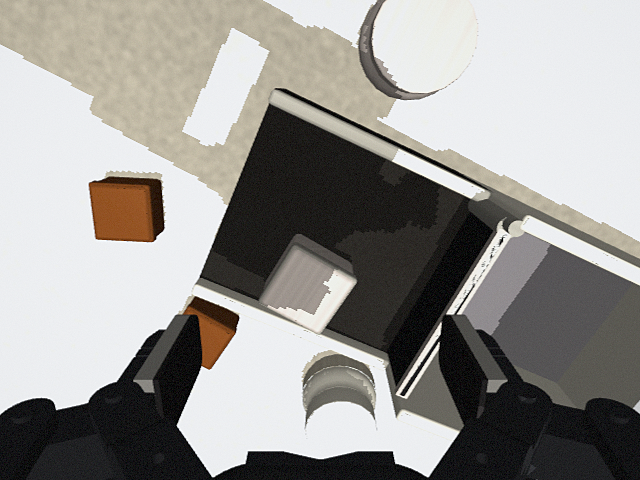

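View pics/s1.png

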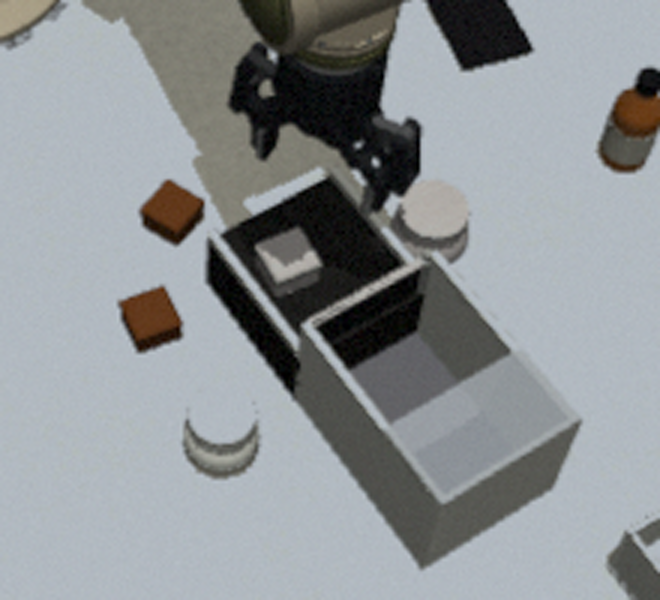

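The wrist view shows the flap's metal edge from (520,225) to (400,395) and the tin's top at about (308,285). The fingertips are at (190,317) and (455,317), and both brown tins are off the ledge. Next I'll check the numbers.

```bash
python3 - <<'E'
from h import *
np.set_printoptions(precision=1,suppress=True)
p=np.load("pose.npy");c=eyes.calibration("wrist")
T=np.eye(4);T[:3,:3]=R.from_quat(np.roll(p[3:],-1)).as_matrix();T[:3,3]=p[:3]
M=T@c["mount"]
B=lambda q,z:tobox(BOX,ray(c,q,z,M))
print("cam",tobox(BOX,M[:3,3]),M[2,3])
print("flap ends",B((515,228),110),B((400,392),110))
print("tin top",[B(q,93) for q in [(302,235),(356,272),(316,333),(260,300)]])
print("guide corners z77",B((277,92),77),B((196,290),77))
Mi=np.linalg.inv(c["mount"])
for z in (-5,0,5,11):
  for x in (-11,11):
    for y in (42.5,57):
      q=Mi@[x,y,z,1]; print(z,x,y,c["fx"]*q[0]/q[2]+c["cx"],c["fy"]*q[1]/q[2]+c["cy"])
E
```

```text
cam [-104.    71.8] 301.331201655066
flap ends [ 5.4 54.3] [  1.1 -52.3]
tin top [array([-83.4,   2.4]), array([-48.4,  -4.5]), array([-52., -48.]), array([-88.9, -42.2])]
guide corners z77 [-124.7   61.4] [-124.5  -60.9]
-5 -11 42.5 437.61556249477735 368.31031432008047
-5 -11 57 478.2555366337996 368.32732643875863
-5 11 42.5 443.458583562826 313.8021059154834
-5 11 57 486.1158985148878 313.8167460531662
0 -11 42.5 434.028430001523 359.78022951618505
0 -11 57 473.42659076986223 359.7962570108664
0 11 42.5 439.5120497017421 306.60746488424127
0 11 57 480.80327791387253 306.621225320301
5 -11 42.5 430.6539738703564 351.7558822081316
5 -11 57 468.88396188799857 351.7710102037444
5 11 42.5 435.8103922953032 299.859240442895
5 11 57 475.8203156264715 299.8722004712034
11 -11 42.5 426.85964326840383 342.73308701739467
11 -11 57 463.77612348308185 342.7472345627251
11 11 42.5 431.6607019562926 292.2942395000689
11 11 57 470.2342576862511 292.3063306787773
```

```bash
python3 -m jog '[[0,0,0,0,0,0,0.085],[0,0,0,0,0,0,0.085]]' >/dev/null
python3 - <<'E'
from h import *
import cv2
s=sense(); np.save("pose.npy",np.r_[s["eef_pos"],s["ee_rot"]]); print(tobox(BOX,s["eef_pos"]),s["eef_pos"],abs(s["dq"]).max())
im=eyes.capture("wrist")[70:420,170:550,::-1]
cv2.imwrite("pics/w2.png",cv2.resize(im,None,fx=1.6,fy=1.6,interpolation=cv2.INTER_CUBIC))
E
```

```text
[-67.95213716  -4.17958391] [494.12276066  88.08067812 173.50826226] 0.005515938102433317
```

View pics/w2.png

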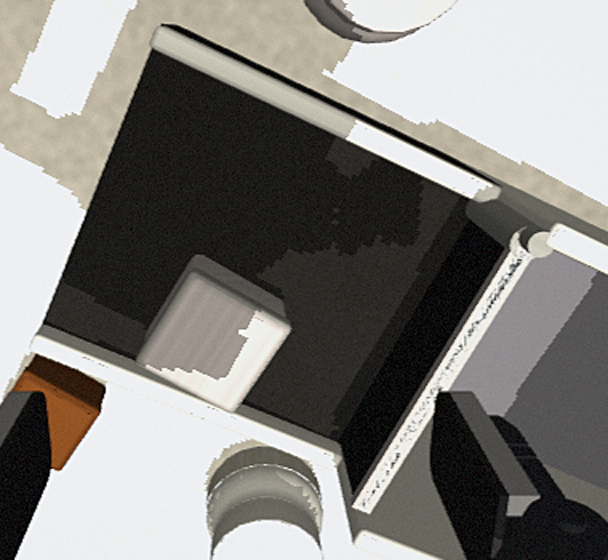

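The tin's top corners are at crop (195,272), (290,325), (235,410) and (140,360). The flap's metal edge runs from (515,245) to (360,505).

```bash
python3 - <<'E'
from h import *
np.set_printoptions(precision=1,suppress=True)
p=np.load("pose.npy");c=eyes.calibration("wrist")
T=np.eye(4);T[:3,:3]=R.from_quat(np.roll(p[3:],-1)).as_matrix();T[:3,3]=p[:3]
M=T@c["mount"]
B=lambda q,z:tobox(BOX,ray(c,(q[0]/1.6+170,q[1]/1.6+70),z,M))
print("flap ends",B((515,245),110),B((360,505),110))
t=np.array([B(q,93) for q in [(195,272),(290,325),(235,410),(140,360)]]);print("tin",t,t.mean(0))
print("left guide outer",B((165,27),77),"inner",B((152,48),77),"right",B((45,328),77), "wall top front left",B((552,232),118))
E
python3 h.py -67 -8 170
```

```text
flap ends [-0.8 50.9] [  1.8 -53. ]
tin [[-83.9  -4.2]
 [-46.4  -8.1]
 [-49.5 -46.5]
 [-88.1 -42.3]] [-67.  -25.3]
left guide outer [-124.7   62.3] inner [-126.    54.7] right [-123.9  -53.6] wall top front left [ 2.6 59.7]
turn [0.0015 0.0009 0.0063] shift m now [-0.0038 -0.0006  0.0033] after turn [-0.0038 -0.0006  0.0033]
box tcp [-68.0552  -4.2526] 173.27535457916113 F [-0.3268 -0.1655  0.563 ] t 2.75 j [-0.0576  0.3283  1.6668 -0.      1.1448 -0.5269]
```

```bash
python3 -m jog '[[0,0,0.03,0,0,0,0.085],[0,0,0.03,0,0,0,0.085],[0,0,0.02,0,0,0,0.085],[0,0,0,0,0,0,0.085]]'
python3 h.py -66 -4 71
```

```text
time_s: 3.15
eef_pos: [492.6, 87.9, 90.7]
ee_rot: [-0.002, 0.523, 0.852, -0.001]
force: [0.6, -0.5, 0.3]
grip_width: 0.992
grip_force: 0.0
turn [-0.0035 -0.002   0.006 ] shift m now [-0.0012  0.0034  0.0196] after turn [-0.0012  0.0033  0.0197]
box tcp [-69.4895  -4.2969] 90.65724531623438 F [ 0.6059 -0.4684  0.2507] t 3.15 j [-0.0579  0.4409  1.7518 -0.      0.9529 -0.5269]
```

```bash
python3 -m jog '[[0,0,0.01,0,0,0,0.085],[0,0,0.005,0,0,0,0.085],[0,0,0.002,0,0,0,0.085],[0,0,0,0,0,0,0.085]]'
python3 h.py 7 -4 71
python3 - <<'E'
from rig import eyes
import cv2
im=eyes.capture("wrist")[:,:,::-1]
cv2.imwrite("pics/w3.png",im)
E
```

```text
time_s: 3.55
eef_pos: [493.9, 87.8, 75.5]
ee_rot: [0.0, 0.523, 0.852, 0.0]
force: [-0.1, 0.4, -0.0]
grip_width: 0.994
grip_force: 0.0
turn [0.0003 0.0002 0.0061] shift m now [-0.0314  0.0684  0.0046] after turn [-0.031   0.0685  0.0045]
box tcp [-68.2291  -4.4062] 75.53501041904997 F [-0.0975  0.3623 -0.0485] t 3.55 j [-0.0579  0.4653  1.7626 -0.      0.9132 -0.527 ]
```

View pics/w3.png

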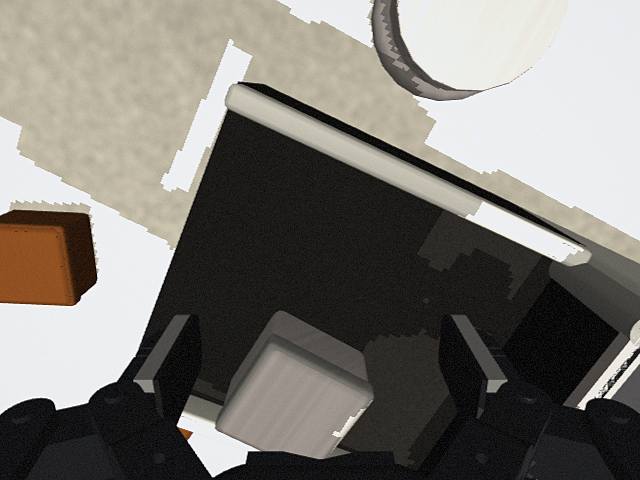

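The fingers stand clear on both sides of the tin, and finger A is left of it in front of the flap. I'll now start pushing along box x.

```bash
python3 -m jog '[[-0.0025,0.0055,0.003,0,0,0,0.085],[-0.0025,0.0055,0,0,0,0,0.085],[-0.0025,0.0055,0,0,0,0,0.085],[-0.0025,0.0055,0,0,0,0,0.085],[-0.0025,0.0055,0,0,0,0,0.085]]'
python3 h.py 28 -4 73
python3 -m jog '[[-0.0025,0.0055,0,0,0,0,0.085],[-0.0025,0.0055,0,0,0,0,0.085],[-0.0025,0.0055,0,0,0,0,0.085],[0,0,0,0,0,0,0.085]]'
python3 h.py 28 -4 73
python3 - <<'E'
from rig import eyes
import cv2, numpy as np
im=eyes.capture("scene")[180:330,290:450,::-1]
top=eyes.capture("top")[110:270,230:370,::-1]
r=lambda x:cv2.resize(x,(400,450),interpolation=cv2.INTER_CUBIC)
cv2.imwrite("pics/s4.png",np.hstack([r(im),r(top)]))
E
```

```text
time_s: 4.1
eef_pos: [524.0, 89.3, 72.1]
ee_rot: [-0.001, 0.523, 0.852, -0.0]
force: [-3.7, 0.3, 0.4]
grip_width: 0.996
grip_force: 1.8
turn [-0.0012 -0.0007  0.0063] shift m now [-0.028   0.0599 -0.001 ] after turn [-0.0276  0.0601 -0.0009]
box tcp [-38.0816  -3.9665] 72.08815539511001 F [-3.6675  0.301   0.4232] t 4.1 j [-0.0518  0.5248  1.6728  0.      0.9454 -0.5211]
time_s: 4.5
eef_pos: [542.5, 89.6, 72.0]
ee_rot: [0.0, 0.524, 0.852, -0.0]
force: [-2.1, -3.2, -1.7]
grip_width: 1.0
grip_force: 1.7
turn [-0.0003  0.0003  0.0058] shift m now [-0.0198  0.0432 -0.001 ] after turn [-0.0196  0.0433 -0.001 ]
box tcp [-19.5149  -4.2612] 72.0213718910937 F [-2.097  -3.1994 -1.7173] t 4.5 j [-0.0492  0.5573  1.6162 -0.0005  0.9682 -0.5178]
```

View pics/s4.png

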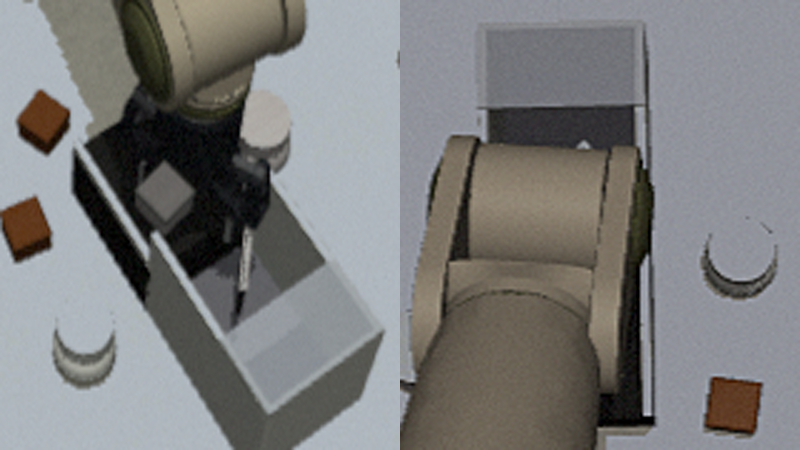

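The flap stands wide open against finger A, at (245,265) in the left panel. The tin is still on the ledge at (165,193), ahead of finger B, so I'll push on.

```bash
python3 -m jog '[[-0.0025,0.0055,0,0,0,0,0.085],[-0.0025,0.0055,0,0,0,0,0.085],[-0.0025,0.0055,0,0,0,0,0.085],[-0.0025,0.0055,0,0,0,0,0.085],[-0.0025,0.0055,0,0,0,0,0.085]]'
python3 -m jog '[[-0.0025,0.0055,0,0,0,0,0.085],[-0.0025,0.0055,0,0,0,0,0.085],[-0.0025,0.0055,0,0,0,0,0.085],[0,0,0,0,0,0,0.085],[0,0,0,0,0,0,0.085]]'
python3 h.py 28 -4 73
python3 - <<'E'
from rig import eyes
import cv2, numpy as np
im=eyes.capture("scene")[180:330,290:450,::-1]
top=eyes.capture("wrist")[:,:,::-1]
cv2.imwrite("pics/s5.png",np.hstack([cv2.resize(im,(400,400),interpolation=cv2.INTER_CUBIC),cv2.resize(top,(400,400))]))
E
```

```text
time_s: 5.1
eef_pos: [572.8, 91.2, 72.3]
ee_rot: [0.0, 0.523, 0.852, 0.0]
force: [-2.6, -1.8, 0.1]
grip_width: 0.995
grip_force: 1.5
time_s: 5.6
eef_pos: [590.9, 91.8, 72.5]
ee_rot: [0.001, 0.524, 0.852, 0.0]
force: [0.6, -2.5, 0.8]
grip_width: 0.997
grip_force: 1.0
turn [0.0013 0.0008 0.0058] shift m now [ 0.     -0.0009 -0.0005] after turn [ 0.     -0.0009 -0.0005]
box tcp [28.8513 -3.6321] 72.49095077234036 F [ 0.5969 -2.4518  0.7919] t 5.6 j [-0.0416  0.6441  1.4594 -0.      1.0365 -0.5103]
```

View pics/s5.png

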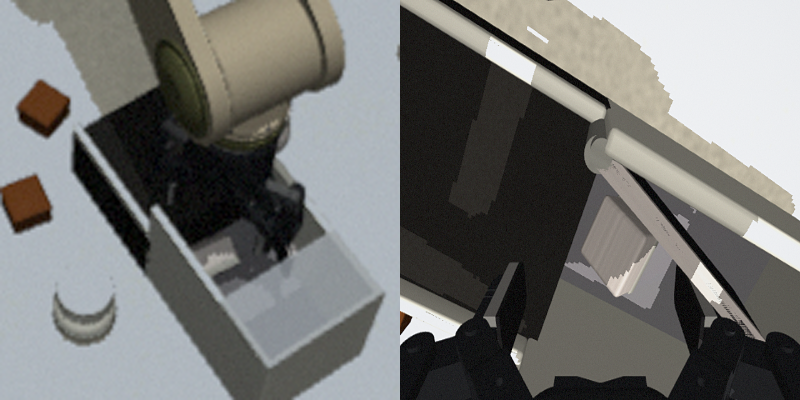

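The tin lies in the bin at (620,245) in the right panel, and the flap is still held open. I'll hold briefly, draw back the same way so the flap follows the finger shut, then lift.

```bash
python3 -m jog '[[0,0,0,0,0,0,0.085],[0,0,0,0,0,0,0.085],[0.004,-0.0091,0,0,0,0,0.085],[0.004,-0.0091,0,0,0,0,0.085],[0.004,-0.0091,0,0,0,0,0.085]]' >/dev/null
python3 -m jog '[[0.004,-0.0091,0,0,0,0,0.085],[0.004,-0.0091,0,0,0,0,0.085],[0.004,-0.0091,0,0,0,0,0.085],[0.004,-0.0091,0,0,0,0,0.085],[0.004,-0.0091,0,0,0,0,0.085]]' >/dev/null
python3 -m jog '[[0.004,-0.0091,0,0,0,0,0.085],[0.004,-0.0091,0,0,0,0,0.085],[0,0,0,0,0,0,0.085],[0,0,-0.03,0,0,0,0.085],[0,0,-0.04,0,0,0,0.085]]'
python3 -m jog '[[0,0,-0.04,0,0,0,0.085],[-0.0,-0.04,-0.03,0,0,0,0.085],[0,-0.04,0,0,0,0,0.085],[0,-0.04,0,0,0,0,0.085],[0,0,0,0,0,0,0.085]]'
python3 -m jog '[[0,0,0,0,0,0,0.085],[0,0,0,0,0,0,0.085],[0,0,0,0,0,0,0.085],[0,0,0,0,0,0,0.085],[0,0,0,0,0,0,0.085]]'
python3 - <<'E'
from rig import eyes
import cv2, numpy as np
im=eyes.capture("scene")[100:360,240:520,::-1]
top=eyes.capture("top")[90:290,210:380,::-1]
r=lambda x:cv2.resize(x,(400,470),interpolation=cv2.INTER_CUBIC)
cv2.imwrite("pics/s6.png",np.hstack([r(im),r(top)]))
E
```

```text
time_s: 7.2
eef_pos: [490.4, 86.5, 142.0]
ee_rot: [-0.002, 0.524, 0.852, -0.001]
force: [1.7, -0.3, 1.3]
grip_width: 0.997
grip_force: 0.0
time_s: 7.7
eef_pos: [381.4, 31.5, 212.5]
ee_rot: [-0.0, 0.524, 0.852, -0.0]
force: [0.0, -0.2, 0.6]
grip_width: 0.997
grip_force: 0.0
time_s: 8.2
eef_pos: [384.2, 32.4, 212.1]
ee_rot: [-0.0, 0.523, 0.852, -0.0]
force: [0.2, 0.1, -0.8]
grip_width: 0.993
grip_force: 0.0
```

View pics/s6.png

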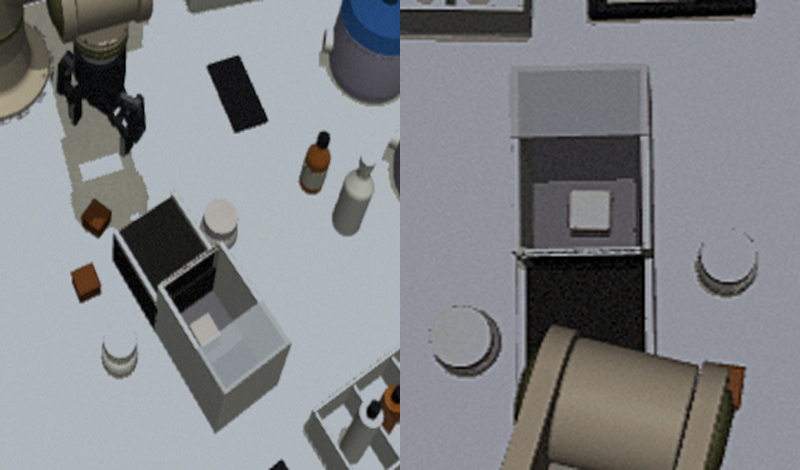

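The tin lies flat on the bin floor at (590,210) in the right panel. The flap is shut, the bystanders are undisturbed and the hand is clear, so I'll hand in.

```bash
python3 -c "from rig import finish_job; print(finish_job())"
```

```text
the job is handed in; nothing more can be done
None
```

The job is handed in: the square tin was pushed through and lies flat in the returns bin, the flap is shut, the hand is clear and the bystanders look undisturbed; the system gave no verdict.

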